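Tuck the brass bar into the stock rack behind the keeper post

ROBOT

A 6-joint arm with a two-finger parallel gripper is mounted at the origin on the work surface. World frame = base frame: x ahead of the robot, y to its left, z up, the work surface at z = 0. Lengths are in m, angles in rad, forces in N, time in s.
With the tool pointing down it reaches from about 0.4 to 0.825 m from the base axis. Payload 7 kg.
Tool frame: the origin (TCP) lies at the very end of the fingers, on their centre line; the grasp point (between the pads) lies 19 mm behind it; z points along the fingers, y is the line along which they close (so a half turn about z gives the same grasp; the last joint's range is limited). The gripper opens to 85 mm and grips with 20 to 120 N. Pads are 22 mm wide; open, the fingers measure 114 mm over their backs; the gripper's body (76 mm by 85 mm) begins 54 mm behind the grasp point. The pads swing forward as they close: fully open they stand 13 mm farther back than shut.
Start: joints at [1.423, 0.359, 0.012, 0, -1.224, -0.288], TCP at [0.285, 0.612, 0.231] pointing down, gripper open.
Joint ranges: [-3.07, 3.07], [-1.43, 2.12], [-1.02, 1.25], [-3.03, 1.67], [-3.05, -0], [-3.03, 3.03]. Speed limits (rad/s): [2.39, 2.39, 3.01, 3.14, 3.14, 3.14].

INTERFACE

Orientations are given as a rotation vector (axis times angle).
In Python, from bench import observe, optics, order gives the robot as it stands.
- The arm moves only by the tool carry_out, never from a script. Its argument "commands" is a list of rows, each a list of 5 numbers: the opening, from 0 (shut) to 1 (fully open), then the shift along the tool's x, y, z in mm, then the turn about the tool's z in rad. In form: [[claw, tx, ty, tz, yaw], ...]. A call has exactly 10 rows; each row shifts and turns the commanded pose from where the row before left it, along the tool's axes as they then stand; what a row does not reach is not made up. A row lasts 1/10 s, in which the tool goes at most 50 mm and 8.59 degrees, less where a joint would pass 70% of its speed; a pose out of reach is approached as far as the arm can. A call with a gripper value outside its range is refused whole. The fingers move at their own pace and stop on an object; "squeeze" is the grip in N (left out, the last holds). Time passes only in rows, so rows that do not move let the fingers close, or fill a call up. It gives the time, the measured TCP pose, the force, the opening and the grip force at its end, in the units of the state.
- observe(): the state, without advancing time (a new reading comes with each control period).
- optics.camera(name): name is "side" or "top"; returns a dict with "img" (400x640x3 uint8, red, green, blue), "depth" (400x640 float32, m along the optical axis (not along the pixel's ray), 0 where there is no reading), "K" (3x3 intrinsics, pixels), "k1" (the pictures are not rectified: a ray, as slopes to the right and down, at radius r is drawn at 1 + k1 r^2 times it, then the intrinsics apply), "position" and "attitude" of the camera in the world. Camera axes: x right, y down, z forward; pixel columns grow to the right and rows downward; lengths in m; the calibration is good to about 2 mm. A picture is of the moment at which its call begins.
- order.job_done(): hands the job in; it is judged then, once.
The state is a dict: "time_s": time; "joints": joint angles; "joint_velocities": joint speeds; "tau": joint torques, N m; "ee_pos": TCP position; "ee_rot": TCP orientation; "force": force on the tool from outside, world axes, zero at the start; "moment": the same for the moment, N m; "grip_width": opening from 0.0 (shut) to 1.0 (fully open); "grasp_force": force on a finger pad.
Only numpy, scipy, OpenCV 4.12 (cv2) and the standard library are available. Lean on these libraries where they do the work, as an engineer would, in place of code of your own. Each camera call takes 0.05 s, during which the arm holds its last target. There are 200 camera calls.

TASK

Put the loose brass bar away in the empty front bay of the stock rack by pushing it along the bench, never lifting it: push its left end (as the robot sees it) in past the keeper post and behind it while the right end is still outside, then swing the right end in, so that the whole bar lies in the bay with nothing sticking out at the front. Finish clear of it, and do not knock the things that stand around.

Things in the scene. Friction and masses are not known exactly. Their poses are not given: they have to be found in the camera images.
- bar: The loose brass flat bar, 240 mm long, 22 wide, 14 high, about 0.6 kg, flat on the bench between robot and rack. Origin at the centre of its underside; y along its length to its left end, x across it (away from the robot), z up. Slides with ordinary friction (a push takes 2 to 8 N); pushed sideways near one end it pivots about a point some 50 mm beyond its middle.
- bar_left (a point): Centre of the end face of the bar's left (+y) end, 7 mm above the bench; this end goes in first, behind the post.
- bar_right (a point): Centre of the end face of the bar's right (-y) end, 7 mm above the bench.
- rack: Fixed grey sheet-steel stock rack, open towards the robot. Origin on the bench at the centre of the empty front bay; x into the bay (away from the robot), y along it to the left. Bay inside: y -140 to +140 mm between end plates, x -27 (front edge) to +27 (dividing plate). Floor is the bench, no sill. Plates 4 mm thick, 30 high. Behind it to x +95 a rear bay full of fixed stock bars, 38 mm high.
- post: Fixed upright steel keeper post, 16 mm in diameter, 50 high, at the mouth of the front bay towards its left end: its axis is 37 mm nearer the robot than the bay's centre line and 62 to 82 mm left of the bay's centre. Origin at its foot, axes parallel to the rack's. From post to right end plate the mouth is 194 to 214 mm, less than the bar's length: it cannot go in straight.
- dapping_block: Bystander: steel block, 48 mm cube with dimples, near the rack's right end. Origin at the centre of its underside.
- oiler: Bystander: small copper oil can with a spout, 48 mm in diameter, 110 mm high, to the right of the rack. Origin at the centre of its underside.
- hammer: Bystander: hammer 220 mm long lying on the left of the rack. Origin at its middle, on the bench.
- loupe: Bystander: black eye loupe, 38 mm in diameter, 32 mm high, standing in front of the rack's left end. Origin at the centre of its underside.
- screwdriver: Bystander: screwdriver 150 mm long lying left of the bar, nearer the robot. Origin at its middle, on the bench.
- file_cup: Bystander: steel cup 68 mm in diameter and 85 mm high with files standing in it to 150 mm, near the left end of the rack. Origin at the centre of its underside.

How it is judged:
By the outcome, as a careful person would: the job done as asked, in the order asked, and still so for the second after the job is handed in, with the robot touching nothing.
It also fails if it takes over 54 s, if anything falls off the work surface, if the arm or the gripper's body presses on something with over 40 N, if the wrist force passes 120 N, or if a joint passes its speed limit or range.

## Working session

There is one attempt and no reset: what is moved stays moved. The work goes in short steps, Python scripts to look and compute and a tool call to move; the robot and the scene stay as the last step left them, time stands still between calls to the robot, and variables do not carry over. Pictures are saved under pics/ and viewed, at most 10 in all, crops included, and the job is handed in when it is done.

Besides the shell and the picture viewer there is one more tool, called after ">>>" as name(argument=value, ...), one argument or row to a line, values as JSON. carry_out: Moves the arm, as the interface text tells. Its arguments: {"type":"object","properties":{"commands":{"type":"array"},"squeeze":{"type":"number"}},"required":["commands"]}

```bash
mkdir -p pics
cat > h.py <<'E'
import numpy as np, cv2
from bench import observe, optics, order
from scipy.spatial.transform import Rotation as R
def Rm(a):
    a=np.array(a,float)
    return a if a.shape==(3,3) else (R.from_rotvec(a) if a.size==3 else R.from_quat(a)).as_matrix()
def cam(n,save=None):
    c=optics.camera(n)
    if save: cv2.imwrite('pics/'+save,c['img'][:,:,::-1])
    return c
def ray(c,uv):
    K=np.array(c['K']);uv=np.atleast_2d(uv).astype(float)
    p=cv2.undistortPoints(uv[:,None],K,np.array([c['k1'],0,0,0.]))[:,0]
    return p
def plane(c,uv,z):
    p=ray(c,uv);d=np.c_[p,np.ones(len(p))]@Rm(c['attitude']).T
    o=np.array(c['position']);return o+d*((z-o[2])/d[:,2])[:,None]
def cloud(c):
    h,w=c['depth'].shape;v,u=np.mgrid[:h,:w]
    p=ray(c,np.c_[u.ravel(),v.ravel()]);z=c['depth'].ravel()[:,None]
    P=np.c_[p*z,z]@Rm(c['attitude']).T+np.array(c['position']);P[z[:,0]==0]=np.nan
    return P.reshape(h,w,3)
E
python3 - <<'E'
from h import *
for n in('top','side'):
    c=cam(n,n+'0.png');print(n,c['position'],c['attitude'],c['k1'],c['K'])
s=observe();print(s['time_s'],s['ee_pos'],s['ee_rot'],s['grip_width'])
E
```

```text
top [0.44761557 0.06406002 1.00775628] [-2.17897326  2.15667917 -0.12392838] 0.004286476927538327 [[420.52703771   0.         319.67661791]
 [  0.         420.52703771 197.58832438]
 [  0.           0.           1.        ]]
side [ 0.30477716 -0.66482441  0.7291459 ] [-2.27631186  0.36194805 -0.18702477] -0.10683079407788448 [[449.56487684   0.         314.11351207]
 [  0.         449.56487684 204.63395576]
 [  0.           0.           1.        ]]
0.1 [0.28478798 0.61148433 0.23046412] [ 3.06577734e+00 -6.79069670e-01 -2.92306115e-04] 1.005018837956007
```

View pics/top0.png

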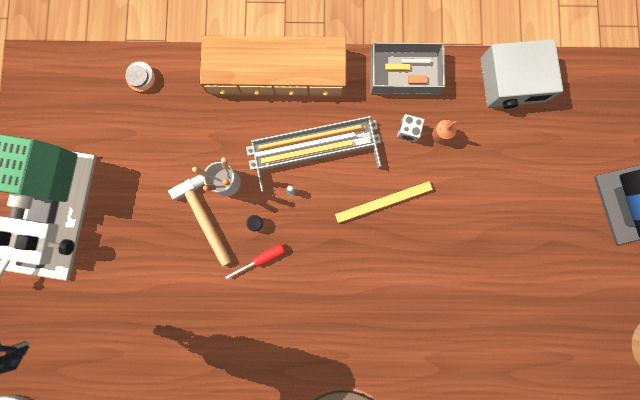

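View pics/side0.png

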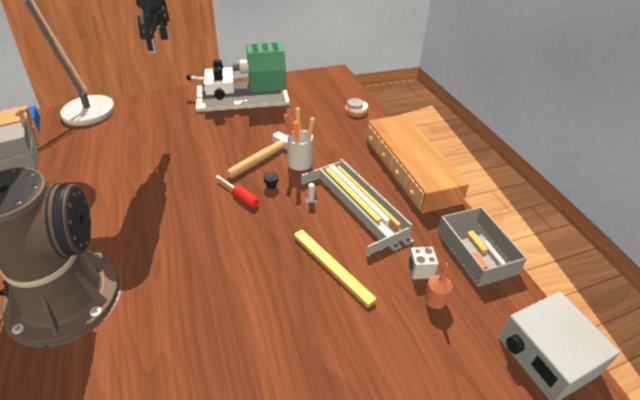

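Top view: bar from (337,217) to (432,186). The rack mouth runs between plate tips at about (262,188) and (380,166). Post at (291,189), loupe at (255,223), block at (411,127), oiler at (446,130).

Run:
```python
from h import *
c=cam('top');im=c['img']
cv2.imwrite('pics/crop1.png',cv2.resize(im[105:235,235:445,::-1],None,fx=3.8,fy=3.8,interpolation=cv2.INTER_CUBIC))
for n in('top','side'):
    c=cam(n);P=cloud(c);hsv=cv2.cvtColor(c['img'],cv2.COLOR_RGB2HSV)
    m=cv2.inRange(hsv,(20,110,110),(35,255,255))
    cs=cv2.findContours(m,0,2)[0]
    for k in cs:
        a=cv2.contourArea(k)
        if a>150:
            r=cv2.minAreaRect(plane(c,k[:,0],0.014)[:,:2].astype(np.float32)*1000)
            print(n,a,k[:,0].mean(0),r)
    # height map clusters
    z=P[:,:,2];x=P[:,:,0];y=P[:,:,1]
    for lo,hi in((.02,.034),(.042,.056)):
        mm=((z>lo)&(z<hi)&(x>.35)&(x<.8)&(y>-.35)&(y<.4)).astype(np.uint8)
        nn,l,st,_=cv2.connectedComponentsWithStats(mm)
        for i in range(1,nn):
            if st[i,4]>6:
                q=P[l==i]; print(n,lo,st[i],np.round(q.mean(0),4),np.round(q.min(0),3),np.round(q.max(0),3))
```

```text
top 634.5 [379.63917526 202.77835052] ((548.9241943359375, -91.88953399658203), (20.971050262451172, 238.6459197998047), 19.947649002075195)
top 251.0 [304.37777778 151.7037037 ] ((668.909423828125, 92.1390609741211), (11.122339248657227, 222.646728515625), 12.57871150970459)
top 206.0 [307.38888889 136.6       ] ((705.2469482421875, 85.82010650634766), (7.435421466827393, 251.68809509277344), 12.581718444824219)
top 0.02 [489  98   3   7  14] [ 0.7942 -0.3487  0.0268] [ 0.787 -0.35   0.022] [ 0.8   -0.348  0.034]
top 0.02 [ 252  118  129   74 2013] [0.6802 0.0752 0.0282] [ 0.57  -0.082  0.02 ] [0.746 0.221 0.034]
top 0.02 [433 128  13  14  36] [ 0.7041 -0.2192  0.0277] [ 0.694 -0.24   0.02 ] [ 0.724 -0.21   0.034]
top 0.02 [398 133  20   7  38] [ 0.7028 -0.1463  0.0268] [ 0.697 -0.171  0.02 ] [ 0.712 -0.126  0.034]
top 0.02 [332 143   5   4   7] [0.6814 0.0272 0.0331] [0.677 0.022 0.031] [0.684 0.032 0.034]
top 0.02 [261 157   6   7  19] [0.6425 0.1934 0.0316] [0.636 0.187 0.025] [0.649 0.199 0.034]
top 0.02 [212 167  11   9  22] [0.6167 0.3038 0.0272] [0.606 0.292 0.021] [0.624 0.3
[... 2221 characters left out ...]
4]
side 0.02 [425 287  25  17 107] [ 0.7049 -0.2489  0.0272] [ 0.693 -0.261  0.02 ] [ 0.732 -0.222  0.034]
side 0.042 [300 139   7   4  22] [0.6116 0.3094 0.0513] [0.604 0.304 0.046] [0.62  0.313 0.056]
side 0.042 [293 140   4   3   7] [0.5908 0.3136 0.0516] [0.585 0.312 0.046] [0.594 0.317 0.056]
side 0.042 [288 148  25  10 109] [0.5872 0.2575 0.0493] [0.561 0.247 0.042] [0.624 0.281 0.056]
side 0.042 [309 183   6   7  32] [0.5751 0.123  0.0478] [0.569 0.117 0.042] [0.582 0.131 0.052]
side 0.042 [411 247  27  20 427] [ 0.7237 -0.1599  0.0472] [ 0.697 -0.187  0.042] [ 0.755 -0.131  0.052]
side 0.042 [427 275  26  22 224] [ 0.7088 -0.2451  0.0509] [ 0.692 -0.261  0.042] [ 0.739 -0.212  0.056]
```

View pics/crop1.png

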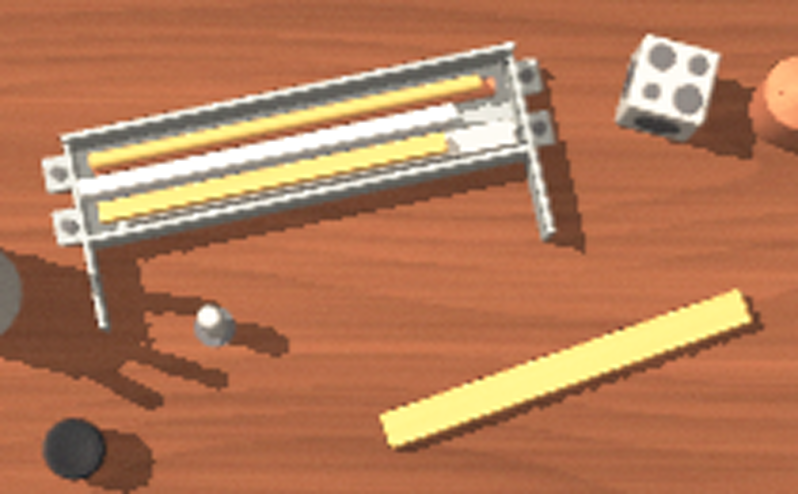

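```bash
cat >> h.py <<'E'
YR=None
def setrack(o,yaw):
    global RO,YR;RO=np.array(o);YR=yaw
def torack(p):
    d=np.atleast_2d(p)[:,:2]-RO;c,s=np.cos(YR),np.sin(YR)
    return np.c_[d@[c,s],d@[-s,c]]
def fromrack(p):
    p=np.atleast_2d(p);c,s=np.cos(YR),np.sin(YR)
    return RO+np.c_[p@[c,-s],p@[s,c]]
E
python3 - <<'E'
from h import *
c=cam('top')
px=np.array([[88,240],[530,152],[103,327],[549,236],[62,137],[513,44]])/3.8+[235,105]-.37
w=plane(c,px,.03);print(np.round(w,4))
print('post',plane(c,np.array([[212,320]])/3.8+[235,105]-.37,.05))
v=w[0]-w[1];print('yaw div',np.degrees(np.arctan2(-v[0],v[1])),np.linalg.norm(v))
v=w[4]-w[5];print('yaw back',np.degrees(np.arctan2(-v[0],v[1])),np.linalg.norm(v))
v=w[2]-w[3];print('yaw tips',np.degrees(np.arctan2(-v[0],v[1])),np.linalg.norm(v))
# side cloud: end plate tips and divider
P=cloud(c);Q=cloud(cam('side'))
for n,p in(('t',P),('s',Q)):
    q=p.reshape(-1,3);q=q[(q[:,2]>.024)&(q[:,2]<.033)&(q[:,0]>.56)&(q[:,0]<.78)&(q[:,1]>-.1)&(q[:,1]<.235)]
    print(n,cv2.minAreaRect((q[:,:2]*1000).astype(np.float32)))
E
```

```text
[[ 0.6236  0.2059  0.03  ]
 [ 0.6824 -0.0685  0.03  ]
 [ 0.5694  0.1952  0.03  ]
 [ 0.6293 -0.0801  0.03  ]
 [ 0.6886  0.2238  0.03  ]
 [ 0.7516 -0.058   0.03  ]]
post [[0.57187987 0.12687659 0.05      ]]
yaw div 12.085808877877914 0.2805561404706388
yaw back 12.593940011052226 0.2887454138230187
yaw tips 12.274307110495991 0.28173163712930915
t ((650.4927978515625, 68.09896087646484), (136.23036193847656, 288.3990173339844), 12.814340591430664)
s ((652.692626953125, 65.95724487304688), (139.41041564941406, 290.1505432128906), 12.848328590393066)
```

>>> carry_out(
  commands=[
    [0,30,34,0,0],
    [0,30,34,0,0],
    [0,30,34,0,0],
    [0,30,34,0,0],
    [0,30,34,0,0],
    [0,30,34,0,0],
    [0,30,34,0,0],
    [0,30,34,0,0],
    [0,30,34,0,0],
    [0,30,34,0,0],
  ],
  squeeze=40,
)

```text
time_s: 1.35
ee_pos: [0.4135, 0.1753, 0.2317]
ee_rot: [-3.067, 0.678, -0.001]
force: [2.1, 0.5, 0.1]
grip_width: 0.002
grasp_force: 0.0
```

>>> carry_out(
  commands=[
    [0,30,34,20,0],
    [0,30,34,20,0],
    [0,30,34,20,0],
    [0,30,34,20,0],
    [0,0,0,30,-0.15],
    [0,0,0,30,-0.15],
    [0,0,0,20,0],
    [0,0,0,10,0],
    [0,0,0,0,0],
    [0,0,0,0,0],
  ],
)

```text
time_s: 2.35
ee_pos: [0.4654, 0.0034, 0.062]
ee_rot: [-3.134, 0.213, -0.001]
force: [0.4, -0.2, -0.5]
grip_width: 0.001
grasp_force: 0.0
```

>>> carry_out(
  commands=[
    [0,0,-5,25,0],
    [0,0,0,20,0],
    [0,0,0,8,0],
    [0,0,0,2,0],
    [0,8,0,0,0],
    [0,8,0,0,0],
    [0,7,0,0,0],
    [0,7,0,0,0],
    [0,8,0,0,0],
    [0,8,0,0,0],
  ],
)

```text
time_s: 3.35
ee_pos: [0.5113, 0.0016, 0.0062]
ee_rot: [3.134, -0.214, -0.001]
force: [-2.4, 1.3, 0.4]
grip_width: -0.003
grasp_force: 1.2
```

```bash
cat >> h.py <<'E'
setrack((.625,.063),np.radians(12.4))
def bar(n):
    c=cam(n);m=cv2.inRange(cv2.cvtColor(c['img'],cv2.COLOR_RGB2HSV),(20,110,110),(35,255,255))
    best=None
    for k in cv2.findContours(m,0,2)[0]:
        a=cv2.contourArea(k);w=plane(c,k[:,0],.014)
        if a<60: continue
        t=torack(w)*1000
        if t[:,0].mean()>28: continue
        r=cv2.boxPoints(cv2.minAreaRect(t.astype(np.float32)))
        e=[r[1]-r[0],r[2]-r[1]];l=[np.linalg.norm(x) for x in e];i=int(np.argmax(l));d=e[i]/l[i]
        d=d*np.sign(d[1]);cen=r.mean(0)
        print(n,int(a),'rack cen',cen.round(1),'size',np.round(l,1),'tilt(left in +)',np.degrees(np.arctan2(d[0],d[1])).round(1),'L',(cen+d*max(l)/2).round(1),'R',(cen-d*max(l)/2).round(1))
def look():
    bar('top');bar('side');s=observe()
    print('t',s['time_s'],'tcp',np.round(s['ee_pos'],4),'rack',(torack(s['ee_pos'])*1000).round(1),'toolx yaw rel rack',np.degrees(2*np.arctan2(s['ee_rot'][1],s['ee_rot'][0])).round(1)-12.4)
E
python3 -c "
from h import *
look()"
```

```text
side 95 rack cen [-100.3 -145.1] size [235.   24.9] tilt(left in +) -0.0 L [-100.4  -27.7] R [-100.2 -262.6]
t 3.45 tcp [0.5125 0.0018 0.0063] rack [[-123.1  -35.7]] toolx yaw rel rack 339.8
```

>>> carry_out(
  commands=[
    [0,8,0,0,0],
    [0,8,0,0,0],
    [0,8,0,0,0],
    [0,8,0,0,0],
    [0,6,0,0,0],
    [0,4,0,0,0],
    [0,0,0,0,0],
    [0,-10,0,0,0],
    [0,-20,0,-20,0],
    [0,-20,0,-30,0],
  ],
)

```text
time_s: 4.45
ee_pos: [0.5007, 0.0023, 0.0552]
ee_rot: [3.133, -0.214, -0.005]
force: [0.3, 0.7, 0.9]
grip_width: 0.0
grasp_force: 0.0
```

```bash
python3 -c "
from h import *
look();cam('top','t1.png')"
```

```text
t 4.55 tcp [0.5023 0.0033 0.0595] rack [[-132.6  -31.9]] toolx yaw rel rack 339.90000000000003
```

View pics/t1.png

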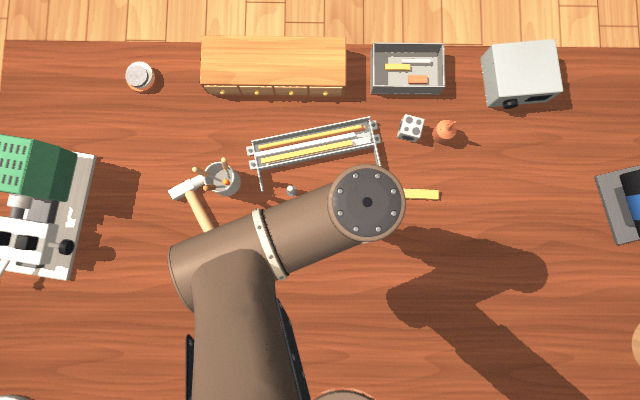

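The picture shows the bar's right end at (440,195), with the rest hidden by the arm. I'll move the tool round behind the right end and look again.

>>> carry_out(
  commands=[
    [0,0,40,0,0],
    [0,0,45,0,0],
    [0,10,45,0,0],
    [0,10,45,0,0],
    [0,10,45,0,0],
    [0,10,45,0,0],
    [0,10,15,0,0],
    [0,10,0,0,0],
    [0,0,0,0,0],
    [0,0,0,0,0],
  ],
)

```text
time_s: 5.6
ee_pos: [0.5243, -0.2817, 0.0557]
ee_rot: [-3.134, 0.212, 0.001]
force: [-0.3, -0.4, -0.8]
grip_width: 0.002
grasp_force: 0.0
```

```bash
python3 -c "
from h import *
look();cam('side','s1.png')"
```

```text
t 5.7 tcp [ 0.5244 -0.2815  0.0562] rack [[-172.3 -314.8]] toolx yaw rel rack 339.90000000000003
```

View pics/s1.png

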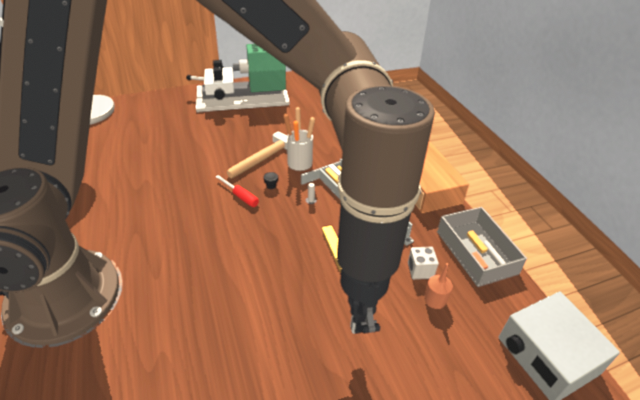

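The side view shows only the bar's left end, around (330,228). The arm hides the rest.

Run:
```python
from h import *
for n in('top','side'):
    c=cam(n,n+'2.png');m=cv2.inRange(cv2.cvtColor(c['img'],cv2.COLOR_RGB2HSV),(18,90,50),(38,255,255))
    for k in cv2.findContours(m,0,2)[0]:
        if cv2.contourArea(k)>25:
            print(n,cv2.contourArea(k),k[:,0].min(0),k[:,0].max(0),(torack(plane(c,k[:,0],.014)).mean(0)*1000).round())
```

```text
top 313.5 [338 186] [391 197] [-78. -97.]
top 405.0 [261 140] [352 163] [48. 20.]
top 294.5 [258 125] [361 148] [83.  4.]
top 102.0 [216  67] [274  71] [279. 121.]
top 104.5 [385  64] [409  70] [ 207. -234.]
top 877.0 [201  50] [344  66] [289.  34.]
top 35.5 [127  20] [131  38] [444. 387.]
top 61.5 [589  12] [594  45] [ 214. -738.]
top 57.0 [546  12] [551  38] [ 242. -636.]
top 145.0 [456   9] [465  42] [ 287. -420.]
top 33.5 [561   7] [566  29] [ 258. -681.]
top 167.5 [140   6] [148  38] [454. 346.]
top 63.0 [552   0] [557  37] [ 250. -654.]
top 152.5 [238   0] [244  34] [418. 110.]
top 897.0 [222   0] [306  40] [385.  70.]
top 150.5 [214   0] [223  34] [433. 161.]
side 27.0 [551 283] [570 288] [ 271. -431.]
side 110.5 [526 253] [551 263] [ 290. -352.]
side 165.5 [514 236] [539 247] [ 308. -308.]
side 125.0 [468 231] [487 251] [ 208. -248.]
side 282.5 [322 225] [341 269] [-78. -93.]
side 385.5 [502 215] [532 238] [ 325. -259.]
side 41.5 [468 177] [488 184] [376. -89.]
side 58.0 [325 167] [338 181] [ 56. 117.]
side 81.5 [457 163] [479 171] [399. -34.]
side 357.5 [425 158] [456 187] [303. -16.]
side 151.5 [229 142] [282 171] [-77. 294.]
```

View pics/top2.png

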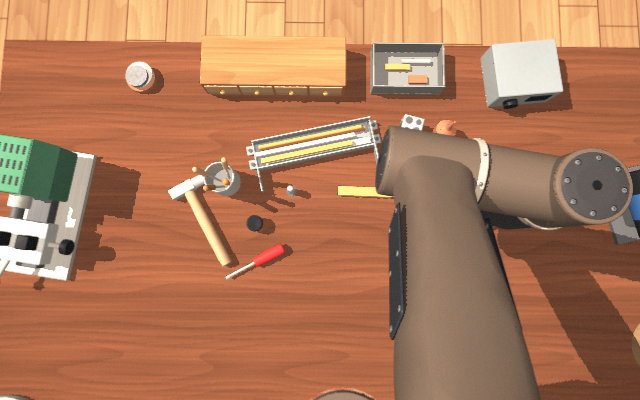

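Top view: the bar's left part is visible from (338,191) to (391,192), and the arm hides its right part. I'll fit the visible part and derive the rest from the known length.

```bash
cat >> h.py <<'E'
def fit(n,img=None):
    c=cam(n);
    m=cv2.inRange(cv2.cvtColor(c['img'],cv2.COLOR_RGB2HSV),(18,90,50),(38,255,255))
    for k in cv2.findContours(m,0,1)[0]:
        if cv2.contourArea(k)<60: continue
        t=torack(plane(c,k[:,0],.014))*1000
        u=t.mean(0)
        if u[0]>22 or u[0]<-200 or abs(u[1])>280: continue
        rect=cv2.minAreaRect(t.astype(np.float32));r=cv2.boxPoints(rect)
        e=[r[1]-r[0],r[2]-r[1]];l=[np.linalg.norm(x) for x in e];i=int(np.argmax(l));d=e[i]/l[i];d=d*np.sign(d[1]);cen=r.mean(0)
        L=cen+d*max(l)/2;Rr=cen-d*max(l)/2
        print(n,'tilt',np.degrees(np.arctan2(d[0],d[1])).round(1),'size',np.round(l),'L',L.round(1),'R',Rr.round(1),'C from L',(L-120*d).round(1),'R from L',(L-240*d).round(1))
def look():
    fit('top');fit('side');s=observe()
    print('t',s['time_s'],'tcp',np.round(s['ee_pos'],4),'rack',(torack(s['ee_pos'])*1000).round(1),'toolx rel rack',(np.degrees(2*np.arctan2(s['ee_rot'][1],s['ee_rot'][0]))-12.4+180)%360-180)
E
python3 -c "
from h import *
look()"
```

```text
top tilt 14.2 size [ 23. 132.] L [-59.3 -34.8] R [ -91.6 -162.5] C from L [ -88.7 -151.2] R from L [-118.1 -267.5]
side tilt 14.1 size [ 27. 102.] L [-58.2 -34.1] R [ -83.1 -133.5] C from L [ -87.4 -150.5] R from L [-116.5 -266.9]
t 5.95 tcp [ 0.5247 -0.2822  0.0565] rack [[-172.1 -315.6]] toolx rel rack -20.13609886656704
```

>>> carry_out(
  commands=[
    [0,-5,-45,0,0],
    [0,-5,-45,0,0],
    [0,-5,-45,0,0],
    [0,-5,-45,0,0],
    [0,-6,-45,0,0],
    [0,-6,-45,0,0],
    [0,0,0,15,0],
    [0,0,0,20,0],
    [0,0,0,14,0],
    [0,0,0,0,0],
  ],
)

```text
time_s: 6.95
ee_pos: [0.5281, -0.0108, 0.0058]
ee_rot: [3.133, -0.212, -0.005]
force: [-0.4, -0.5, -0.1]
grip_width: 0.001
grasp_force: 0.0
```

```bash
python3 -c "
from h import *
look()"
```

```text
top tilt 14.2 size [23. 79.] L [ -98.5 -190.2] R [-117.8 -266.5] C from L [-127.9 -306.6] R from L [-157.4 -422.9]
side tilt 13.9 size [ 27. 248.] L [-58.7 -34. ] R [-118.3 -274.8] C from L [ -87.5 -150.4] R from L [-116.3 -266.9]
t 7.05 tcp [ 0.5295 -0.0108  0.0075] rack [[-109.1  -51.6]] toolx rel rack -20.161483490912474
```

>>> carry_out(
  commands=[
    [0,8,0,0,0],
    [0,8,0,0,0],
    [0,6,0,0,0],
    [0,5,0,0,0],
    [0,5,0,0,0],
    [0,4,0,0,0],
    [0,2,0,0,0],
    [0,0,0,0,0],
    [0,0,0,0,0],
    [0,-8,0,0,0],
  ],
)

```text
time_s: 8.05
ee_pos: [0.5604, -0.0147, 0.0074]
ee_rot: [-3.134, 0.213, -0.003]
force: [-0.8, -0.1, -0.6]
grip_width: -0.0
grasp_force: 0.0
```

```bash
python3 -c "
from h import *
look()"
```

```text
top tilt 19.5 size [ 22. 114.] L [ -85.7 -159.9] R [-123.6 -267.3] C from L [-125.6 -273. ] R from L [-165.6 -386.1]
side tilt 19.5 size [ 25. 247.] L [-43.6 -42. ] R [-125.9 -274.9] C from L [ -83.6 -155.2] R from L [-123.6 -268.3]
t 8.15 tcp [ 0.5585 -0.0148  0.0074] rack [[-81.6 -61.7]] toolx rel rack -20.18086529490256
```

>>> carry_out(
  commands=[
    [0,-15,0,-20,0],
    [0,-10,20,-25,0],
    [0,0,45,0,0],
    [0,10,45,0,0],
    [0,15,45,0,0],
    [0,15,45,0,0],
    [0,16,38,0,0],
    [0,0,0,15,0],
    [0,0,0,20,0],
    [0,0,0,10,0],
  ],
)

```text
time_s: 9.15
ee_pos: [0.5569, -0.2552, 0.0059]
ee_rot: [-3.134, 0.215, 0.002]
force: [-0.7, 0.1, 0.3]
grip_width: 0.001
grasp_force: 0.0
```

```bash
python3 -c "
from h import *
look()"
```

```text
top tilt 19.3 size [23. 76.] L [-44.  -40.2] R [ -69.  -111.9] C from L [ -83.6 -153.4] R from L [-123.2 -266.7]
side tilt 19.4 size [ 26. 247.] L [-42.4 -40.3] R [-124.4 -273. ] C from L [ -82.3 -153.4] R from L [-122.1 -266.6]
t 9.25 tcp [ 0.5566 -0.2546  0.0059] rack [[-135.  -295.5]] toolx rel rack -20.178488351756073
```

>>> carry_out(
  commands=[
    [0,0,-8,0,0],
    [0,0,-8,0,0],
    [0,0,-9,0,0],
    [0,0,-9,0,0],
    [0,0,-9,0,0],
    [0,0,-9,0,0],
    [0,0,-9,0,0],
    [0,0,-9,0,0],
    [0,0,-9,0,0],
    [0,0,-9,0,0],
  ],
)

```text
time_s: 10.25
ee_pos: [0.57, -0.1674, 0.0083]
ee_rot: [3.134, -0.212, 0.001]
force: [-0.2, -6.5, 2.2]
grip_width: -0.002
grasp_force: 3.2
```

```bash
python3 -c "
from h import *
look()"
```

```text
side tilt 22.3 size [ 27. 240.] L [-16.2  20.3] R [-107.2 -201.8] C from L [-61.7 -90.7] R from L [-107.2 -201.7]
t 10.35 tcp [ 0.5702 -0.1664  0.008 ] rack [[-102.8 -212.2]] toolx rel rack -20.09571275214921
```

>>> carry_out(
  commands=[
    [0,0.8,-7,0,0],
    [0,0.8,-7,0,0],
    [0,0.8,-7,0,0],
    [0,0.8,-7,0,0],
    [0,0.8,-7,0,0],
    [0,0.8,-7,0,0],
    [0,0.8,-6,0,0],
    [0,0.8,-6,0,0],
    [0,0,0,0,0],
    [0,0,0,0,0],
  ],
)

```text
time_s: 11.35
ee_pos: [0.5834, -0.1148, 0.0076]
ee_rot: [-3.134, 0.213, -0.001]
force: [-0.4, 0.8, 4.1]
grip_width: 0.002
grasp_force: 2.1
```

```bash
python3 -c "
from h import *
look();cam('side','s3.png')"
```

```text
side tilt 19.1 size [ 27. 236.] L [ 1.7 70.8] R [ -75.4 -151.8] C from L [-37.6 -42.6] R from L [ -76.8 -156. ]
t 11.45 tcp [ 0.5834 -0.1148  0.0076] rack [[ -78.9 -164.7]] toolx rel rack -20.181448078608923
```

View pics/s3.png

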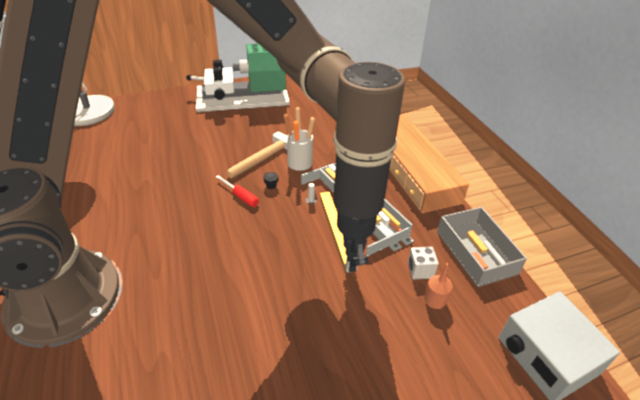

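The picture shows the bar at (325–350,195–260), with its left end between the post (311,192) and the divider and its right end still outside. I'll continue the end push.

>>> carry_out(
  commands=[
    [0,1,-7,0,0],
    [0,1,-7,0,0],
    [0,1,-7,0,0],
    [0,1,-7,0,0],
    [0,1,-7,0,0],
    [0,1,-6,0,0],
    [0,0,-4,0,0],
    [0,0,0,0,0],
    [0,0,0,0,0],
    [0,0,0,0,0],
  ],
)

```text
time_s: 12.5
ee_pos: [0.5952, -0.0718, 0.0076]
ee_rot: [3.134, -0.213, -0.0]
force: [-1.5, -3.2, 5.1]
grip_width: 0.001
grasp_force: 5.5
```

```bash
python3 -c "
from h import *
look()"
```

```text
side tilt 17.6 size [ 28. 238.] L [ 18.2 112.6] R [ -54.  -114.2] C from L [-18.2  -1.8] R from L [ -54.6 -116.1]
t 12.6 tcp [ 0.5952 -0.0718  0.0076] rack [[ -58.1 -125.3]] toolx rel rack -20.182251639305207
```

>>> carry_out(
  commands=[
    [0,0,12,0,0],
    [0,0,3,-40,0],
    [0,-25,0,0,0],
    [0,-24,-20,0,0],
    [0,0,-20,0,-0.117],
    [0,0,0,0,-0.117],
    [0,0,0,0,-0.117],
    [0,0,0,20,0],
    [0,0,0,20,0],
    [0,0,0,0,0],
  ],
)

```text
time_s: 13.6
ee_pos: [0.5481, -0.0405, 0.0049]
ee_rot: [3.123, 0.336, -0.007]
force: [0.1, 0.0, 0.2]
grip_width: 0.002
grasp_force: 0.0
```

```bash
python3 -c "
from h import *
look()"
```

```text
top tilt 18.2 size [20. 39.] L [ 18.6 111.1] R [ 6.4 74.1] C from L [-18.9  -2.9] R from L [ -56.4 -116.9]
side tilt 19.5 size [ 25. 115.] L [-21.6 -19.2] R [ -59.9 -127.4] C from L [ -61.7 -132.4] R from L [-101.7 -245.5]
t 13.7 tcp [ 0.5499 -0.0402  0.0071] rack [[-95.5 -84.7]] toolx rel rack -0.0774836588702783
```

>>> carry_out(
  commands=[
    [0,9,0,0,0],
    [0,9,0,0,0],
    [0,8,0,0,0],
    [0,8,0,0,0],
    [0,8,0,0,0],
    [0,8,0,0,0],
    [0,7,0,0,0],
    [0,7,0,0,0],
    [0,4,0,0,0],
    [0,0,0,0,0],
  ],
)

```text
time_s: 14.7
ee_pos: [0.6176, -0.025, 0.0073]
ee_rot: [-3.123, -0.338, -0.002]
force: [-0.6, -0.4, 0.2]
grip_width: 0.001
grasp_force: 0.1
```

```bash
python3 -c "
from h import *
look()"
```

```text
side tilt 4.8 size [28. 47.] L [ -5.6 -81.2] R [  -9.5 -127.7] C from L [ -15.6 -200.8] R from L [ -25.7 -320.4]
side tilt 3.7 size [ 31. 161.] L [  5.3 122.4] R [ -5.1 -38.6] C from L [-2.4  2.6] R from L [ -10.1 -117.1]
t 14.8 tcp [ 0.6175 -0.0249  0.0074] rack [[-26.2 -84.3]] toolx rel rack -0.057780161061259605
```

>>> carry_out(
  commands=[
    [0,5,0,0,0],
    [0,3,0,0,0],
    [0,0,0,0,0],
    [0,-15,0,0,0],
    [0,-35,0,0,0],
    [0,-40,0,-40,0],
    [0,-40,0,-40,0],
    [0,-20,0,-40,0],
    [0,0,0,-30,0],
    [0,0,0,0,0],
  ],
)

```text
time_s: 15.8
ee_pos: [0.4903, -0.053, 0.1533]
ee_rot: [-3.122, -0.339, -0.018]
force: [0.2, 1.1, -0.1]
grip_width: -0.0
grasp_force: 0.0
```

```bash
python3 -c "
from h import *
look()"
```

```text
top tilt -0.2 size [240.  23.] L [  0.7 122.8] R [   1.4 -117.4] C from L [1.  2.8] R from L [   1.4 -117.2]
side tilt -0.1 size [246.  30.] L [ -0.3 120.9] R [-1.000e-01 -1.252e+02] C from L [-0.2  0.9] R from L [-1.000e-01 -1.191e+02]
t 15.9 tcp [ 0.4882 -0.0532  0.1492] rack [[-158.6  -84.1]] toolx rel rack -0.061499101123160926
```

The bar is central in the bay and parallel to it. I'll take one last look before handing in.

```bash
python3 -c "
from h import *
c=cam('side');cv2.imwrite('pics/end.png',cv2.resize(c['img'][80:330,200:480,::-1],None,fx=2.3,fy=2.3))"
```

```text
(no output)
```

View pics/end.png

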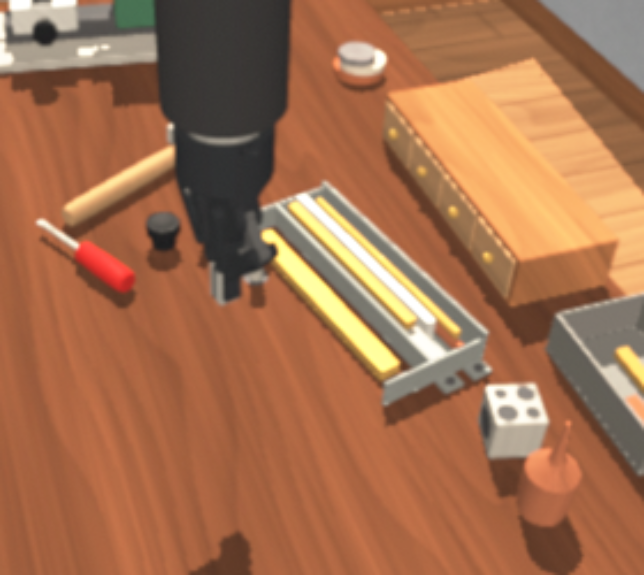

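The crop shows the bar inside the bay, from (268,238) to (390,372). The bystanders in view (loupe, screwdriver, block, oiler) stand where they did, and the gripper is clear of the bar.

```bash
python3 -c "
from bench import order
print(order.job_done())"
```

```text
the job is handed in; nothing more can be done
None
```

The bar lies wholly in the front bay, parallel to it and within about 1 mm of its centre line. It was pushed left end first behind the post, then swung in at the right; the gripper is clear and the job was handed in at about 16 s.

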